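# Load the tea mill by colour and hold its bayonet lid half-way

### The arm

A 6-joint arm with a two-finger parallel gripper is mounted at the origin on the work surface. World frame = base frame: x ahead of the robot, y to its left, z up, the work surface at z = 0. Lengths are in m, angles in rad, forces in N, time in s.
With the tool pointing down it reaches from about 0.15 to 0.775 m from the base axis. Payload 6.1 kg.
Tool frame: the origin (TCP) lies between the finger pads; the fingertips stand tcp_to_tips ahead of it and the grasp point (between the pads) lies 2 mm behind it (tcp_to_tips is the distance from the TCP to the fingertips, in m); z points along the fingers, y is the line along which they close (so a half turn about z gives the same grasp; the last joint's range is limited). The gripper opens to 85 mm and grips with 20 to 120 N. Pads are 22 mm wide; open, the fingers measure 114 mm over their backs; the gripper's body (76 mm by 85 mm) begins 54 mm behind the grasp point. The pads swing forward as they close: fully open they stand 13 mm farther back than shut.
Start: joints at [-1.199, 0.126, -0.04, 1.405, 0, 1.571], TCP at [0.191, -0.489, 0.217] pointing down, gripper open.
Joint ranges: [-2.72, 2.72], [-0.95, 1.95], [-1.27, 1.35], [-1.78, 2.02], [-1.46, 1.47], [-3.14, 3.14]. Speed limits (rad/s): [2.39, 2.39, 3.01, 3.14, 3.14, 3.14].

### API

Orientations are given as a rotation vector (axis times angle).
In Python, from plant import * gives the robot as it stands.
- The arm moves only by the tool arm_command, never from a script. Its argument "increments" is one flat list of numbers, 5 for each row, row after row: the shift along the world's x, y, z in cm, then the turn about the world's z in degrees, then the finger opening in cm, from 0 to 8.54. In form: [dx, dy, dz, roll, claw, dx, dy, dz, roll, claw, ...]. A call has 1 to 10 rows; each row shifts and turns the commanded pose from where the row before left it; what a row does not reach is not made up. A row lasts 1/8 s, in which the tool goes at most 62.5 mm and 10.7 degrees, less where a joint would pass 70% of its speed; a pose out of reach is approached as far as the arm can. A call with a gripper value outside its range is refused whole. The fingers move at their own pace and stop on an object; "squeeze" is the grip in N (left out, the last holds). Time passes only in rows, so rows that do not move let the fingers close. It gives the time, the measured TCP pose, the force, the opening and the grip force at its end, in the units of the state.
- observe(): the state, without advancing time (a new reading comes with each control period).
- capture(name): name is "side" or "top"; returns (picture, depth): 384x512x3 uint8, red, green, blue; 384x512 float32, m along the optical axis (not along the pixel's ray), 0 where there is no reading.
- camera_info(name): a dict with "fx", "fy", "cx", "cy" (pixels), "rvec" (rotation vector, rad) and "tvec" (3), from world to camera coordinates, as OpenCV has them. Camera axes: x right, y down, z forward; pixel columns grow to the right and rows downward; lengths in m; the calibration is good to about 2 mm. A picture is of the moment at which its call begins. camera_info takes no time and is no camera call.
- finish_job(): hands the job in; it is judged then, once.
The state is a dict: "t": time; "q": joint angles; "qvel": joint speeds; "effort": joint torques, N m; "eef_pos": TCP position; "orientation": TCP orientation; "contact_force": force on the tool from outside, world axes, zero at the start; "torque": the same for the moment, N m; "gripper_width": finger opening in m; "finger_force": force on a finger pad.
Only numpy, scipy, OpenCV 4.12 (cv2) and the standard library are available. Lean on these libraries where they do the work, as an engineer would, in place of code of your own. Each camera call takes 0.05 s, during which the arm holds its last target. There are 200 camera calls.

### The job

Sort the two tea pucks by colour: the rust-red one into the well of the rust-red mill, the mustard one into the mustard bowl. Then set the lid on the mill, its two ears down through the gaps until it sits fully home, and twist it clockwise (seen from above) to the white half-way mark, short of the lock click at the black mark. Finish while still gripping the lid and holding it steady at the white mark against its spring; leave the cream flask, the two tea boxes and the jar alone.

Things in the scene. Friction and masses are not known exactly. Their poses are not given: they have to be found in the camera images.
- mill: Rust-red round tea mill fixed to the table, 103 mm across, 72 mm high. Origin: centre of its underside, z up. In its top opens a round well 54 mm across (from 60 down to 8 mm above the table), ringed by a steel drive ring (90 mm across, top face 60 mm up) sunk in a collar of 92 mm inner diameter, under a flange with two gaps.
- mill_seat (a point): Centre of the drive ring's top face, on the mill's axis 60 mm above the table, where the underside of the lid's disc comes to rest. Does not turn with the ring.
- mill_gap (a point): Middle of one of the two opposite gaps in the collar's flange, 42 mm from the mill's axis on its +x side, at flange top (the other is on the -x side). The flange lies 68 to 72 mm above the table, inner diameter 68 mm; the gaps are 23 mm wide and the lid's ears go down through them.
- half_mark (a point): White half-way mark on the flange top, 0.55 rad clockwise (seen from above) from the +x gap, 42 mm from the axis; another lies opposite. Black marks 1.10 rad clockwise from each gap show the lock click.
- drive_ring (a joint): Turn of the drive ring, rad: 0 at rest, growing clockwise seen from above; 0.55 half-way (white mark), 1.10 lock click. A spring of 0.3 N m per rad (friction 0.01 N m) turns it back to 0. Stops on the ring flank each ear with 2 mm play a side, so it turns with the lid, lagging by up to 0.06 rad.
- lid: Cream bayonet lid, about 140 g, standing on its black plug. Origin: centre of the plug's underside, z up. Plug 10 mm high, 51 mm across, tapering to 40 at its foot; disc 62 mm across, 10 to 16 mm up; two ears 14 mm wide, 6 thick, on its +x and -x sides, to 42 mm from the axis, with black lines. Same after half a turn. Seated, its origin is on the mill's axis 50 mm above the table.
- lid_grip (a point): Middle of the top bar of the lid's loop handle, 51 mm above the lid's origin; the bar is 44 mm long, 14 mm high (44 to 58 mm above the origin), open below; the bar runs along the lid's x axis and is gripped across y (14 mm).
- puck_rust_center (a point): Centre of the rust-red pressed-tea puck, an upright cylinder 28 mm across and 20 mm high, about 16 g.
- puck_mustard_center (a point): Centre of the mustard-yellow pressed-tea puck, an upright cylinder 28 mm across and 20 mm high, about 16 g.
- bowl: Mustard-yellow ceramic bowl, 100 mm across the rim, 40 mm high, wall 4 mm, about 350 g, loose on the table. Origin: centre of its underside.
- puck_rust: The rust-red puck; origin at the centre of its underside.
- puck_mustard: The mustard puck; origin at the centre of its underside.
- flask_cream: Bystander: tall cream insulated flask, 72 mm across, 218 mm high with its loop. Origin: centre of its underside.
- tea_box_a: Bystander: white card tea box with green and mustard dots, 85 mm cube. Origin: centre of its underside.
- tea_box_b: Bystander: white card tea box with rust, blue and mustard dots, 85 mm cube. Origin: centre of its underside.
- tea_jar: Bystander: cream jar with black cap, 60 mm across, 90 mm high. Origin: centre of its underside.
Mind the look-alikes: they are no part of the job. Leave any grey or turquoise look-alike of the bowl alone. Leave any orange or purple look-alike of the lid alone.

How it is judged:
By the outcome, as a careful person would: the job done as asked, in the order asked, and still so for the second after the job is handed in, while the arm keeps its last pose, push and grip.
It also fails if it takes over 54 s, if anything falls off the work surface, if the arm or the gripper's body presses on something with over 40 N, if the wrist force passes 120 N, or if a joint passes its speed limit or range.

## Working session

There is one attempt and no reset: what is moved stays moved. The work goes in short steps, Python scripts to look and compute and a tool call to move; the robot and the scene stay as the last step left them, time stands still between calls to the robot, and variables do not carry over. Pictures are saved under pics/ and viewed, at most 12 in all, crops included, and the job is handed in when it is done.

Besides the shell and the picture viewer there is one more tool, called as name(argument=value, ...) on one line, values as JSON. arm_command: Moves the arm, as the interface text tells. Its arguments: {"type":"object","properties":{"increments":{"type":"array","items":{"type":"number"}},"squeeze":{"type":"number"}},"required":["increments"]}

```bash
mkdir -p pics
cat > h.py <<'E'
from plant import *
import numpy as np, cv2
def cam(n):
    c=camera_info(n); R=cv2.Rodrigues(np.array(c["rvec"],float))[0]; return c,R,np.array(c["tvec"],float).ravel()
def ray(n,u,v,z):
    c,R,t=cam(n); o=-R.T@t; d=R.T@np.array([(u-c["cx"])/c["fx"],(v-c["cy"])/c["fy"],1]); return o+d*(z-o[2])/d[2]
def cloud(n,dep):
    c,R,t=cam(n); v,u=np.indices(dep.shape); P=np.stack([(u-c["cx"])/c["fx"]*dep,(v-c["cy"])/c["fy"]*dep,dep],-1); return (P-t)@R
def proj(n,p):
    c,R,t=cam(n); q=R@np.array(p)+t; return c["fx"]*q[0]/q[2]+c["cx"],c["fy"]*q[1]/q[2]+c["cy"]
def snap(tag):
    for n in ("top","side"):
        p,d=capture(n); np.savez(f"{tag}_{n}.npz",p=p,d=d); cv2.imwrite(f"pics/{tag}_{n}.png",p[:,:,::-1])
E
python3 -c "
from h import *
snap('a')
for n in('top','side'):
  c,R,t=cam(n);print(n,c['fx'],-R.T@t,R[2])
s=observe();print(s)
"
```

```text
top 363.81634716277426 [0.37730912 0.00827586 1.05913947] [ 3.27756113e-02  7.81057679e-04 -9.99462430e-01]
side 493.9558233256387 [-0.16992797  1.03996948  0.90679348] [ 0.40317232 -0.71055017 -0.57668928]
{'t': 0.1, 'q': array([-1.19901809e+00,  1.26311726e-01, -4.05353924e-02,  1.40538957e+00,
       -1.45421824e-05,  1.57080928e+00]), 'qvel': array([ 0.00019643, -0.00208877,  0.00286148,  0.00055113, -0.00028117,
        0.00049592]), 'effort': array([-6.02430805e-05, -4.36906922e+01,  3.53604412e+01,  1.38364310e-02,
        7.41110580e-05, -1.48116084e-05]), 'eef_pos': array([ 0.19056963, -0.48876484,  0.21679753]), 'orientation': array([-3.08608549e+00, -5.80349341e-01,  4.40423088e-04]), 'contact_force': array([ 0.08088217, -0.12458056, -0.72959868]), 'torque': array([-0.00447862, -0.00375517, -0.01819337]), 'finger_force': 0.0, 'gripper_width': 0.0852203026773572}
```

View pics/a_top.png

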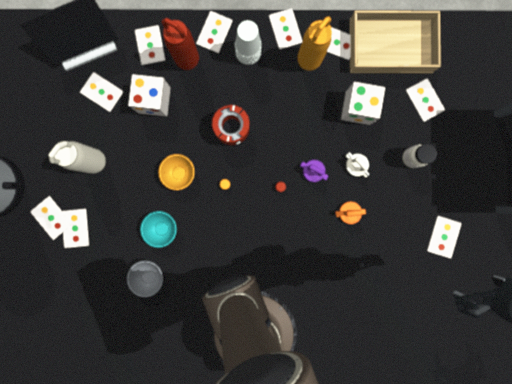

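View pics/a_side.png

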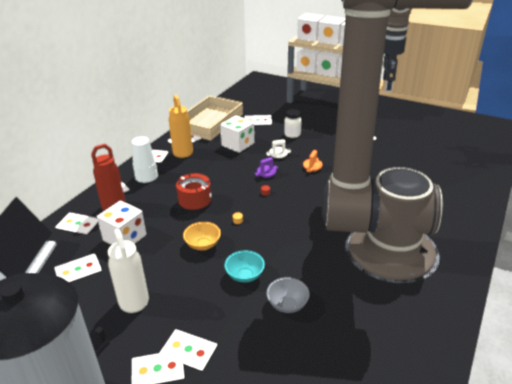

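```bash
python3 -c "
from plant import *
s=observe()
print([k for k in s])
import plant;print(getattr(plant,'tcp_to_tips',None),[k for k in dir(plant) if k[0]!='_'])"
```

```text
['t', 'q', 'qvel', 'effort', 'eef_pos', 'orientation', 'contact_force', 'torque', 'finger_force', 'gripper_width']
0.017 ['PlanningError', 'camera_info', 'capture', 'finish_job', 'observe', 'tcp_to_tips']
```

The top view shows the following, in pixels:
- Mill: (231,124).
- Bowl candidates: mustard (177,172), turquoise (158,229), grey (145,279). The mustard one fits the description.
- Lid candidates: cream (357,165), purple (315,171), orange (350,213). The cream one fits.
- Pucks: mustard (225,184), rust (281,187).

I'll confirm these in one enlarged crop and measure.

```bash
python3 -c "
from h import *
f=np.load('a_top.npz');p,d=f['p'],f['d'];X=cloud('top',d)
h=cv2.cvtColor(p,cv2.COLOR_RGB2HSV).astype(int)
def win(u,v,r):
  m=np.zeros(d.shape,bool);m[v-r:v+r+1,u-r:u+r+1]=1;return m&(d>0)
sat=h[...,1]>120; val=h[...,2]
def circ(name,m,zlo,zhi):
  m=m&(X[...,2]>zlo)&(X[...,2]<zhi);P=X[m]
  vu=np.argwhere(m);(c,r)=cv2.minEnclosingCircle(vu[:,::-1].astype(np.float32))
  print(name,m.sum(),'mean',P.mean(0).round(4),'circ',np.round(c,1),round(r,1),'ray',ray('top',c[0],c[1],np.median(P[:,2])).round(4),'zmed',np.median(P[:,2]).round(4))
circ('mus',win(225,184,10)&sat&(val>80),.012,.03)
circ('rust',win(281,187,10)&sat&(val>60),.012,.03)
circ('bowl',win(177,172,24)&sat,.034,.046)
circ('mill',win(231,124,26)&(X[...,2]>.064),.066,.078)
L=win(357,165,18)&(h[...,1]<90)&(val>100)
circ('lid disc',L,.010,.03)
circ('lid bar',L,.048,.07)
m=L&(X[...,2]>.048);vu=X[m][:,:2];e=np.linalg.svd(vu-vu.mean(0))[2][0];print('bar ang',np.degrees(np.arctan2(e[1],e[0])))
k=p[90:250,130:400,::-1];cv2.imwrite('pics/crop1.png',cv2.resize(k,None,fx=2.95,fy=2.95,interpolation=cv2.INTER_CUBIC))
a=p[100:150,205:257,::-1];b=p[145:187,338:378,::-1]
g=lambda i:cv2.resize(np.clip(i*1.3,0,255).astype(np.uint8),(400,400),interpolation=cv2.INTER_CUBIC)
cv2.imwrite('pics/crop2.png',np.hstack([g(p[99:151,205:257,::-1]),g(p[145:185,338:378,::-1])]))
"
```

```text
mus 73 mean [0.4286 0.0827 0.0201] circ [224.6 184.1] 4.8 ray [0.4286 0.0828 0.0201] zmed 0.0201
rust 75 mean [ 0.4221 -0.0767  0.0202] circ [280.4 186.6] 4.8 ray [ 0.422  -0.0768  0.0203] zmed 0.0203
bowl 222 mean [0.4638 0.2218 0.0388] circ [176.3 171.9] 17.5 ray [0.4617 0.2175 0.0388] zmed 0.0388
mill 498 mean [0.5923 0.0638 0.0719] circ [230.6 123.4] 18.4 ray [0.5921 0.0636 0.072 ] zmed 0.072
lid disc 302 mean [ 0.4836 -0.2945  0.017 ] circ [357. 165.] 14.4 ray [ 0.4849 -0.2969  0.0169] zmed 0.0169
lid bar 88 mean [ 0.4847 -0.2965  0.0573] circ [361.5 163.5] 7.8 ray [ 0.485  -0.2973  0.0576] zmed 0.0576
bar ang -138.24399890907875
```

View pics/crop1.png

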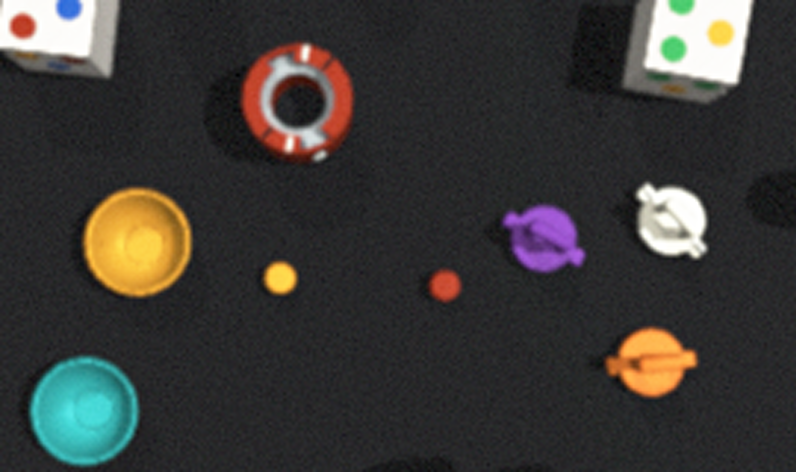

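View pics/crop2.png

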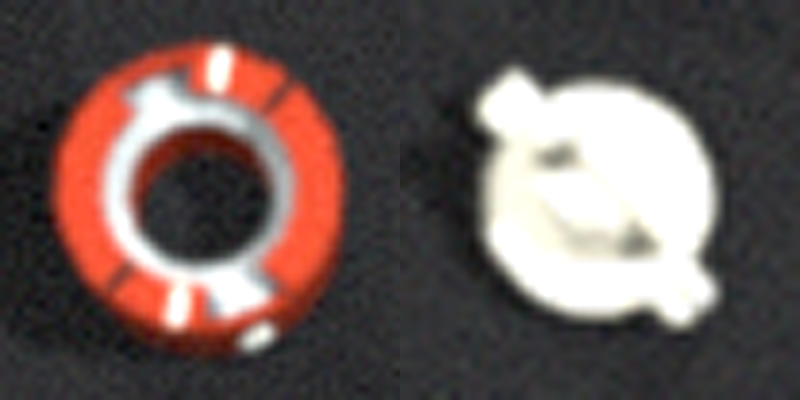

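The crops confirm the cream lid, with ears at crop2 (510,95) and (690,300). The mill's white marks are at crop2 (220,68) and (180,305), and its gaps at (150,90) and (245,290). The mustard bowl and both pucks are as named. Next I'll get the angles.

```bash
python3 -c "
from h import *
f=np.load('a_top.npz');p,d=f['p'],f['d'];X=cloud('top',d)
h=cv2.cvtColor(p,cv2.COLOR_RGB2HSV).astype(int)
c=np.array([.5921,.0636])
w=(h[...,1]<70)&(h[...,2]>150);P=[]
n,l,s,cc=cv2.connectedComponentsWithStats((w&(X[...,2]>.066)&(np.hypot(X[...,0]-c[0],X[...,1]-c[1])<.056)&(np.hypot(X[...,0]-c[0],X[...,1]-c[1])>.034)).astype(np.uint8))
for i in range(1,n):
  q=ray('top',*cc[i],.072)[:2]; print(s[i,4],cc[i].round(1),q.round(4),np.degrees(np.arctan2(*(q-c)[::-1])).round(1),np.hypot(*(q-c)).round(4))
# mill outer circle by red+flange
m=(X[...,2]>.067)&(np.hypot(X[...,0]-c[0],X[...,1]-c[1])<.06);m=m&(X[...,2]<.08)
ct=max(cv2.findContours(m.astype(np.uint8),0,1)[0],key=len);print('mill ell',e:=cv2.fitEllipse(ct),ray('top',*e[0],.072))
b=(h[...,1]>150)&(h[...,0]<30)&(h[...,0]>12);b[:140]=0;b[:,205:]=0;b[205:]=0
ct=max(cv2.findContours(b.astype(np.uint8),0,1)[0],key=len);print('bowl ell',e:=cv2.fitEllipse(ct),ray('top',*e[0],.038))
c=np.array([.4849,-.2969]);r=np.hypot(X[...,0]-c[0],X[...,1]-c[1])
m=(r<.05)&(r>.034)&(X[...,2]>.008)&(X[...,2]<.03)&(h[...,2]>100)
n,l,s,cc=cv2.connectedComponentsWithStats(m.astype(np.uint8))
Q=[ray('top',*cc[i],.016)[:2] for i in range(1,n) if s[i,4]>3]
for q in Q:print(q,np.hypot(*(q-c)))
v=Q[0]-Q[1];print('lid ang',np.degrees(np.arctan2(v[1],v[0])),'mid',(Q[0]+Q[1])/2)
"
```

```text
12 [233. 108.] [0.6345 0.0573] -8.5 0.0429
4 [221.8 113.5] [0.6193 0.088 ] 41.9 0.0365
1 [220. 130.] [0.5739 0.0925] 122.3 0.0342
9 [227.6 138.2] [0.5514 0.0717] 168.7 0.0415
1 [233. 139.] [0.5493 0.0569] -171.1 0.0433
mill ell ((229.44810485839844, 124.14366149902344), (34.18981170654297, 36.03004837036133), 41.69515609741211) [0.59004134 0.06677096 0.072     ]
bowl ell ((176.03477478027344, 171.7970428466797), (36.10111618041992, 36.618080139160156), 59.629737854003906) [0.46197017 0.21837213 0.038     ]
[ 0.51317306 -0.272108  ] 0.037603314101845066
[ 0.45773342 -0.32287103] 0.037583477098993276
lid ang 42.478623748845344 mid [ 0.48545324 -0.29748951]
```

arm_command(increments=[2.3, 4.1, 0, 10, 8.5, 2.3, 4.1, 0, 10, 8.5, 2.3, 4.1, 0, 10, 8.5, 2.3, 4.1, 0, 10, 8.5, 2.3, 4.1, 0, 10, 8.5, 2.3, 4.1, 0, 10, 8.5, 2.3, 4.1, 0, 10, 8.5, 2.3, 4.1, 0, 10, 8.5, 2.3, 4.1, 0, 10, 8.5, 2.3, 4.1, 0, 10, 5])

```text
t: 1.35
eef_pos: [0.4211, -0.0776, 0.2173]
orientation: [-1.532, -2.743, 0.0]
contact_force: [0.8, -0.4, -1.1]
gripper_width: 0.0691
finger_force: 0.0
```

```bash
cat > st.py <<'E'
from h import *
s=observe();R=cv2.Rodrigues(s['orientation'])[0]
print(round(s['t'],2),s['eef_pos'].round(4),'yaw_y',np.degrees(np.arctan2(R[1,1],R[0,1])).round(2),'z',R[:,2].round(3),'q',s['q'].round(2),'F',s['contact_force'].round(1),'T',s['torque'].round(2),round(s['gripper_width'],4),round(s['finger_force'],1))
E
python3 st.py
```

```text
1.35 [ 0.4211 -0.0776  0.2173] yaw_y 31.64 z [-0. -0. -1.] q [-0.18 -0.06 -0.23  1.4  -0.    0.84] F [ 0.8 -0.4 -1.1] T [-0.03 -0.07 -0.01] 0.0691 0.0
```

arm_command(increments=[0.1, 0.1, -4.5, 0, 5, 0, 0, -5, 0, 5, 0, 0, -5, 0, 5, 0, 0, -3, 0, 5, 0, 0, -2.0, 0, 5, 0, 0, -0.2, 0, 2.4, 0, 0, 0, 0, 2.4, 0, 0, 0, 0, 2.4, 0, 0, 0, 0, 2.4], squeeze=25)

```text
t: 2.48
eef_pos: [0.4223, -0.0782, 0.0213]
orientation: [1.539, 2.737, 0.001]
contact_force: [-0.0, -0.0, -0.1]
gripper_width: 0.0242
finger_force: 0.0
```

```bash
python3 -c "
from h import *
snap('b')
a=cv2.imread('pics/b_top.png')[150:230,230:330];b=cv2.imread('pics/b_side.png')[140:240,210:320]
g=lambda i:cv2.resize(i,(400,400),interpolation=cv2.INTER_CUBIC)
cv2.imwrite('pics/b.png',np.hstack([g(a),g(b)]))
"; python3 st.py
```

```text
2.58 [ 0.4221 -0.0782  0.021 ] yaw_y 31.3 z [ 0.001 -0.    -1.   ] q [-0.18  0.03 -0.59  0.95 -0.    0.84] F [0.2 0.8 0.6] T [0.   0.02 0.03] 0.0238 0.0
```

View pics/b.png

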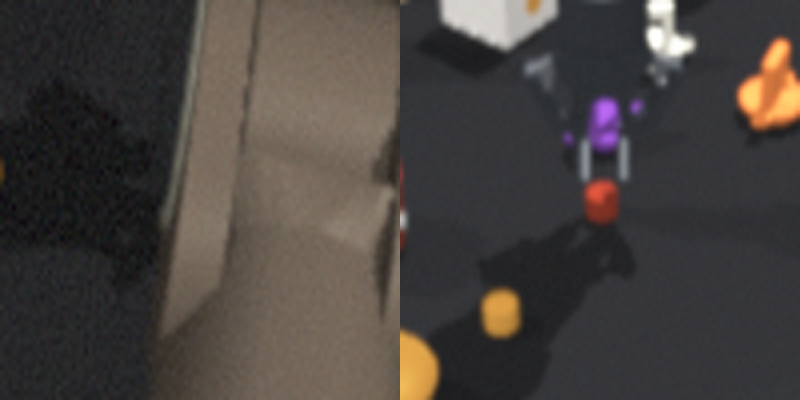

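The puck, at side pixel (266,190), has not moved. The fingertips appear just above or behind it at about (266,182). I'll check which.

```bash
python3 -c "
from h import *
f=np.load('b_side.npz');p,d=f['p'],f['d'];X=cloud('side',d)
print('tcp',proj('side',[.4221,-.0782,.021]),'tip',proj('side',[.4221,-.0782,.004]),'puck',proj('side',[.422,-.0768,.01]))
h=cv2.cvtColor(p,cv2.COLOR_RGB2HSV).astype(int)
m=(h[...,1]>150)&((h[...,0]<8)|(h[...,0]>172));m[:180]=0;m[200:]=0;m[:,:255]=0;m[:,280:]=0
P=X[m];print('puck pts',m.sum(),P.mean(0),P.min(0),P.max(0),np.argwhere(m).mean(0))
for v in range(172,190,2):print(v,[tuple((X[v,u]*1000).round().astype(int)) for u in (260,261,266,271,272)])
f=np.load('a_side.npz');p,d=f['p'],f['d'];X=cloud('side',d)
h=cv2.cvtColor(p,cv2.COLOR_RGB2HSV).astype(int)
m=(h[...,1]>150)&((h[...,0]<8)|(h[...,0]>172));m[:180]=0;m[200:]=0;m[:,:255]=0;m[:,280:]=0
P=X[m];print('before',m.sum(),P.mean(0),P.min(0),P.max(0),np.argwhere(m).mean(0))
"
```

```text
tcp (np.float64(266.1208920540109), np.float64(187.0673657855522)) tip (np.float64(266.15705709206765), np.float64(191.4943311196834)) puck (np.float64(265.9655557596559), np.float64(190.17646141411086))
puck pts 77 [ 0.41454456 -0.0559672   0.02702914] [-0.16992797 -0.11409612 -0.00152964] [0.4516235  1.03996948 0.90679348] [189.85714286 264.8961039 ]
172 [(np.int64(429), np.int64(-52), np.int64(91)), (np.int64(427), np.int64(-55), np.int64(90)), (np.int64(464), np.int64(-157), np.int64(19)), (np.int64(403), np.int64(-75), np.int64(85)), (np.int64(399), np.int64(-74), np.int64(86))]
174 [(np.int64(432), np.int64(-59), np.int64(78)), (np.int64(428), np.int64(-57), np.int64(80)), (np.int64(461), np.int64(-151), np.int64(15)), (np.int64(402), np.int64(-72), np.int64(79)), (np.int64(400), np.int64(-75), np.int64(78))]
176 [(np.int64(432), np.int64(-57), np.int64(72)), (np.int64(429), np.int64(-58), np.int64(72)), (np.int64(455), np.int64(-141), np.int64(15)), (np.int64(403), np.int64(-74), np.int64(71)), (np.int64(402), np.int64(-79), np.int64(68))]
178 [(np.int64(431), np.int64(-56), n
[... 826 characters left out ...]
 np.int64(-83), np.int64(34)), (np.int64(429), np.int64(-132), np.int64(-3))]
186 [(np.int64(454), np.int64(-96), np.int64(4)), (np.int64(454), np.int64(-103), np.int64(0)), (np.int64(422), np.int64(-78), np.int64(25)), (np.int64(426), np.int64(-119), np.int64(-1)), (np.int64(422), np.int64(-119), np.int64(0))]
188 [(np.int64(452), np.int64(-92), np.int64(-1)), (np.int64(432), np.int64(-63), np.int64(24)), (np.int64(421), np.int64(-74), np.int64(20)), (np.int64(419), np.int64(-106), np.int64(1)), (np.int64(418), np.int64(-110), np.int64(-1))]
before 78 [ 0.42234022 -0.07101657  0.01529851] [ 0.40669379 -0.113833   -0.00153458] [ 0.4515788  -0.05585765  0.0247187 ] [189.73076923 265.        ]
```

```bash
python3 -c "
from h import *
f=np.load('b_side.npz');p,d=f['p'],f['d'];X=cloud('side',d)
m=(np.hypot(X[...,0]-.422,X[...,1]+.078)<.05)&(X[...,2]>.008)&(d>0)
for v in range(165,198):
  us=np.where(m[v])[0]
  print(v,[(int(u),*(X[v,u]*1000).round().astype(int).tolist(),*p[v,u].tolist()) for u in us][:12:1] if v>180 else (us.min(),us.max()) if len(us) else '')
" | cut -c1-420
```

```text
165 (np.int64(250), np.int64(282))
166 (np.int64(250), np.int64(281))
167 (np.int64(251), np.int64(282))
168 (np.int64(251), np.int64(281))
169 (np.int64(251), np.int64(281))
170 (np.int64(251), np.int64(281))
171 (np.int64(251), np.int64(280))
172 (np.int64(251), np.int64(280))
173 (np.int64(252), np.int64(275))
174 (np.int64(257), np.int64(274))
175 (np.int64(259), np.int64(274))
176 (np.int64(258), np.int64(274))
177 (np.int64(258), np.int64(274))
178 (np.int64(258), np.int64(274))
179 (np.int64(258), np.int64(274))
180 (np.int64(258), np.int64(274))
181 [(258, 440, -59, 50, 52, 55, 58), (259, 439, -63, 48, 83, 88, 92), (260, 432, -57, 54, 125, 131, 137), (261, 428, -56, 56, 130, 137, 142), (270, 405, -72, 53, 100, 105, 108), (271, 403, -75, 52, 129, 134, 140), (272, 402, -80, 49, 104, 109, 114), (273, 399, -80, 50, 64, 67, 71), (274, 396, -81, 50, 51, 53, 55)]
182 [(258, 440, -59, 46, 54, 58, 60), (259, 439, -63, 44, 83, 87, 91), (260, 430, -53, 53, 123, 130, 135), (261, 430, -60, 49, 129, 136, 141), (262, 427, -61, 49, 83, 86, 90), (270, 407, -75, 47, 100, 104, 109), (271, 404, 
[... 1963 characters left out ...]
-59, 19, 142, 54, 39), (265, 421, -68, 13, 139, 54, 39), (266, 417, -67, 15, 129, 50, 36), (267, 413, -67, 16, 125, 49, 37), (268, 409, -65, 19, 119, 47, 35), (269, 410, -74, 12, 103, 47, 40)]
192 [(262, 427, -60, 12, 124, 49, 37), (263, 422, -58, 15, 130, 50, 37), (264, 419, -58, 16, 130, 50, 37), (265, 417, -60, 15, 127, 49, 35), (266, 416, -65, 13, 126, 49, 36), (267, 410, -61, 17, 124, 49, 35), (268, 413, -73, 9, 116, 46, 33), (269, 410, -75, 8, 101, 47, 39)]
193 [(262, 427, -60, 9, 119, 48, 36), (263, 421, -55, 14, 126, 49, 37), (264, 419, -58, 12, 126, 49, 36), (267, 410, -61, 13, 120, 47, 35)]
194 [(263, 422, -56, 9, 111, 47, 37), (265, 415, -58, 10, 115, 47, 35)]
195 []
196 []
197 []
```

The cameras put the fingertips at z≈0.038, although the reported TCP of 0.021 implies about 0.004. The reported z looks offset by about 3 cm. I'll open, go down 1.8 cm and check the tips against the camera.

arm_command(increments=[0, 0, 0, 0, 5, 0, 0, 0, 0, 5, 0, 0, -0.6, 0, 5, 0, 0, -0.6, 0, 5, 0, 0, -0.6, 0, 5, 0, 0, 0, 0, 5])

```text
t: 3.32
eef_pos: [0.4211, -0.078, 0.0018]
orientation: [-1.539, -2.737, 0.001]
contact_force: [0.4, 0.8, 0.7]
gripper_width: 0.0499
finger_force: 0.0
```

```bash
python3 st.py
cat > tip.py <<'E'
from h import *
import sys
tag=sys.argv[1];snap(tag)
f=np.load(tag+'_side.npz');p,d=f['p'],f['d'];X=cloud('side',d);e=observe()['eef_pos']
h=cv2.cvtColor(p,cv2.COLOR_RGB2HSV).astype(int)
m=(np.hypot(X[...,0]-e[0],X[...,1]-e[1])<.06)&(X[...,2]>.012)&(d>0)&(h[...,1]<60)&(p.sum(2)>230)
for v in range(150,205):
  us=np.where(m[v])[0]
  if len(us): print(v,us.min(),us.max(),(X[v,us[0]]*1000).round(),(X[v,us[-1]]*1000).round())
E
python3 tip.py c | tail -8
```

```text
3.33 [ 0.4211 -0.078   0.0018] yaw_y 31.3 z [-0.001  0.    -1.   ] q [-0.18  0.05 -0.62  0.91 -0.    0.84] F [0.4 0.8 0.7] T [-0.02  0.02  0.03] 0.0499 0.0
182 255 276 [445. -50.  50.] [392. -86.  45.]
183 255 276 [447. -52.  45.] [388. -79.  46.]
184 255 276 [446. -50.  43.] [390. -84.  39.]
185 255 276 [447. -52.  37.] [390. -82.  37.]
186 255 276 [449. -55.  31.] [391. -85.  30.]
187 255 276 [450. -56.  26.] [391. -84.  28.]
188 256 276 [442. -49.  29.] [389. -81.  26.]
189 256 257 [443. -50.  24.] [440. -52.  25.]
```

arm_command(increments=[0, 0, -0.6, 0, 5, 0, 0, -0.6, 0, 5, 0.1, 0.1, -0.3, 0, 5, 0, 0, 0, 0, 2.4, 0, 0, 0, 0, 2.4, 0, 0, 0, 0, 2.4, 0, 0, 0, 0, 2.4])

```text
t: 4.3
eef_pos: [0.4228, -0.0771, -0.0124]
orientation: [1.54, 2.738, 0.0]
contact_force: [-0.0, 0.2, -0.8]
gripper_width: 0.0268
finger_force: 24.6
```

arm_command(increments=[0, 0, 4, 0, 2.4, 0, 0, 5, 0, 2.4, 2.8, 2.3, 3, 10, 2.4, 2.8, 2.3, 0, 10, 2.4, 2.8, 2.3, 0, 10, 2.4, 2.8, 2.4, 0, 10, 2.4, 2.8, 2.4, 0, 10, 2.4, 2.8, 2.4, 0, 0, 2.4, 0, 0, 0, 0, 2.4, 0, 0, 0, 0, 2.4])

```text
t: 5.55
eef_pos: [0.59, 0.0636, 0.1071]
orientation: [-0.238, -3.131, 0.001]
contact_force: [0.2, -0.4, -0.4]
gripper_width: 0.0271
finger_force: 24.8
```

```bash
python3 st.py; python3 -c "
from h import *
snap('d')
e=observe()['eef_pos'];print(proj('side',[e[0],e[1],.112+.008+.01-.01]))
f=np.load('d_side.npz');p,d=f['p'],f['d'];X=cloud('side',d)
h=cv2.cvtColor(p,cv2.COLOR_RGB2HSV).astype(int)
m=(h[...,1]>140)&((h[...,0]<9)|(h[...,0]>172))&(X[...,2]>.09)&(np.hypot(X[...,0]-e[0],X[...,1]-e[1])<.05)
P=X[m];print(m.sum(),P.mean(0),np.percentile(P,[3,97],axis=0))
f=np.load('d_top.npz');cv2.imwrite('pics/d.png',np.hstack([cv2.resize(cv2.imread('pics/d_side.png')[120:220,150:250],(400,400)),cv2.resize(cv2.imread('pics/d_top.png')[80:180,180:280],(400,400))]))
"
```

```text
5.55 [0.59   0.0636 0.1071] yaw_y 81.31 z [-0.001 -0.    -1.   ] q [ 0.11  0.28 -0.1   1.2  -0.    0.26] F [ 0.2 -0.4 -0.4] T [-0.02  0.01  0.04] 0.0271 24.8
(np.float64(193.08107805859186), np.float64(169.17340821140232))
46 [0.58148661 0.06681471 0.13646743] [[0.57431158 0.0504418  0.12359518]
 [0.59408191 0.07721616 0.1440628 ]]
```

View pics/d.png

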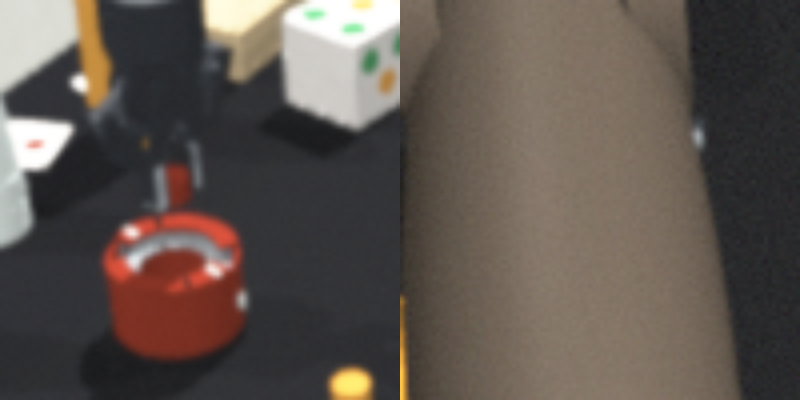

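arm_command(increments=[0.2, 0, -2.5, 0, 2.4, 0, 0, -2, 0, 2.4, 0, 0, -1.2, 0, 2.4, 0, 0, 0, 0, 2.4, 0, 0, 0, 0, 3.3, 0, 0, 0, 0, 3.3, 0, 0, 0, 0, 3.3, 0, 0, 3, 0, 3.3, 0, 0, 4, 0, 5])

```text
t: 6.78
eef_pos: [0.5919, 0.0639, 0.1204]
orientation: [-0.238, -3.13, 0.001]
contact_force: [1.6, -0.3, 1.3]
gripper_width: 0.0493
finger_force: 0.0
```

```bash
python3 st.py; python3 -c "
from h import *
p,d=capture('side');cv2.imwrite('pics/e_side.png',p[:,:,::-1]);X=cloud('side',d)
h=cv2.cvtColor(p,cv2.COLOR_RGB2HSV).astype(int)
m=(h[...,1]>140)&((h[...,0]<9)|(h[...,0]>172))&(np.hypot(X[...,0]-.592,X[...,1]-.064)<.04)
print((m&(X[...,2]>.08)).sum(),(m&(X[...,2]<.06)).sum(),X[m&(X[...,2]<.06)].mean(0))
"
```

```text
6.78 [0.5919 0.0639 0.1204] yaw_y 81.31 z [-0.002 -0.    -1.   ] q [ 0.11  0.28 -0.07  1.23 -0.    0.26] F [ 1.6 -0.3  1.3] T [ 0.   -0.08  0.  ] 0.0493 0.0
0 82 [0.60863337 0.04961251 0.04490689]
```

arm_command(increments=[-4, 0.4, 0, 0, 5, -4, 0.5, 0, 0, 5, -4.2, 0.5, 0, 0, 5, -4.2, 0.5, 0, 0, 5, 0, 0, -5, 0, 5, 0, 0, -5, 0, 5, 0, 0, -2.3, 0, 5, 0, 0, -1, 0, 5, 0, 0, 0, 0, 2.4, 0, 0, 0, 0, 2.4])

```text
t: 8.07
eef_pos: [0.4298, 0.0831, -0.0113]
orientation: [0.238, 3.131, 0.001]
contact_force: [1.1, 0.1, -0.6]
gripper_width: 0.0271
finger_force: 24.6
```

arm_command(increments=[0, 0, 0, 0, 2.4, 0, 0, 0, 0, 2.4])

```text
t: 8.32
eef_pos: [0.4294, 0.083, -0.0118]
orientation: [0.238, 3.131, 0.001]
contact_force: [-0.2, 0.3, 1.5]
gripper_width: 0.0267
finger_force: 24.9
```

```bash
python3 st.py; python3 -c "
from h import *
p,d=capture('top');cv2.imwrite('pics/f_top.png',p[:,:,::-1]);X=cloud('top',d)
h=cv2.cvtColor(p,cv2.COLOR_RGB2HSV).astype(int)
r=np.hypot(X[...,0]-.592,X[...,1]-.064)
m=(r<.026);print('well',m.sum(),X[m].mean(0),np.percentile(X[m][:,2],[5,50,95]),p[m].mean(0))
m=(r<.026)&(X[...,2]>.02)&(h[...,1]>140);print(m.sum(),X[m].mean(0))
"
```

```text
8.32 [ 0.4294  0.083  -0.0118] yaw_y 81.3 z [ 0.001  0.    -1.   ] q [ 0.19  0.07 -0.62  0.87  0.    0.34] F [-0.2  0.3  1.5] T [-0.04  0.09  0.07] 0.0267 24.9
well 193 [0.59489233 0.06516068 0.01710881] [0.00752888 0.01239806 0.03001667] [93.32642487 51.53367876 44.54404145]
69 [0.59131533 0.0617285  0.02795643]
```

arm_command(increments=[0, 0, 4, 0, 2.4, 0, 0, 5, 0, 2.4, 1.1, 4.5, 0, 0, 2.4, 1.1, 4.5, 0, 0, 2.4, 1.0, 4.5, 0, 0, 2.4, 0, 0, -3.5, 0, 2.4, 0, 0, -3, 0, 2.4, 0, 0, 0, 0, 2.4, 0, 0, 0, 0, 3.6, 0, 0, 0, 0, 3.6])

```text
t: 9.62
eef_pos: [0.4618, 0.2182, 0.0141]
orientation: [0.239, 3.13, 0.002]
contact_force: [0.5, 0.4, -0.2]
gripper_width: 0.0363
finger_force: 0.0
```

arm_command(increments=[0, 0, 0, 0, 3.6, 0, 0, 5, 0, 3.6, 0, 0, 5, 0, 3.6, 0.2, -5.5, 2.5, 10, 4, 0.2, -5.5, 0, 10, 4, 0.2, -5.5, 0, 10, 4, 0.2, -5.5, 0, 10, 4, 0.2, -5.5, 0, 11, 4, 0.2, -5.5, 0, 0, 4, 0.2, -5.5, 0, 0, 4])

```text
t: 10.88
eef_pos: [0.475, -0.1553, 0.1381]
orientation: [-1.06, 2.956, -0.001]
contact_force: [1.8, 0.5, 0.4]
gripper_width: 0.0399
finger_force: 0.0
```

```bash
python3 st.py; python3 -c "
from h import *
p,d=capture('side');cv2.imwrite('pics/g_side.png',p[:,:,::-1]);
p,d=capture('top');cv2.imwrite('pics/g_top.png',p[:,:,::-1]);X=cloud('top',d)
h=cv2.cvtColor(p,cv2.COLOR_RGB2HSV).astype(int)
r=np.hypot(X[...,0]-.462,X[...,1]-.218);m=r<.03
print(np.percentile(X[m][:,2],[5,50,95]));q=m&(X[...,2]>.019);print(q.sum(),X[q].mean(0))
cv2.imwrite('pics/g.png',cv2.resize(p[90:250,130:400,::-1],None,fx=2.95,fy=2.95,interpolation=cv2.INTER_CUBIC))
"
```

```text
10.88 [ 0.475  -0.1553  0.1381] yaw_y 129.47 z [ 0.002 -0.    -1.   ] q [-0.32  0.09 -0.26  1.23  0.   -1.  ] F [1.8 0.5 0.4] T [ 0.02 -0.03  0.02] 0.0399 0.0
[0.00410579 0.01093598 0.02612072]
72 [0.45975329 0.21479668 0.02450109]
```

View pics/g.png

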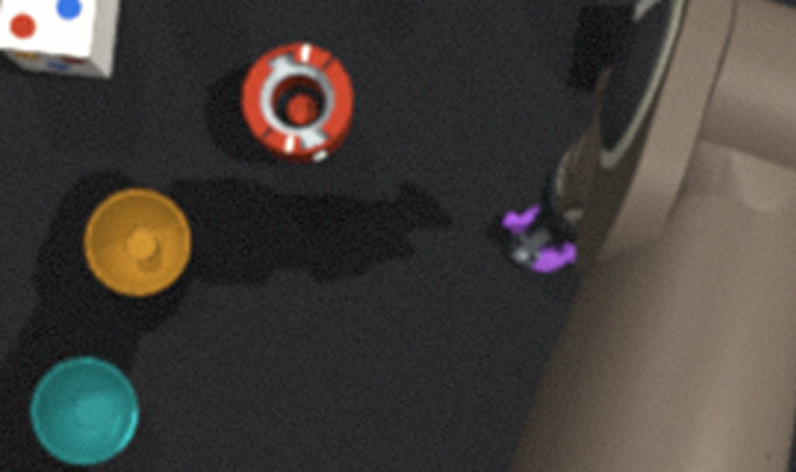

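The rust puck is in the well at crop (300,108) and the mustard puck is in the bowl at (142,243). Next is the lid.

arm_command(increments=[0.4, -4.4, 0, 0, 4, 0.3, -4.3, 0, 0, 4, 0.2, -4.3, 0, 0, 4, 0, 0, -4, 0, 4, 0, 0, -4, 0, 4, 0, 0, -2.7, 0, 4, 0, 0, -1.5, 0, 4, 0, 0, 0, 0, 4])

```text
t: 11.98
eef_pos: [0.4837, -0.2829, 0.0149]
orientation: [1.061, -2.956, -0.002]
contact_force: [-0.9, -0.0, 1.1]
gripper_width: 0.04
finger_force: 0.0
```

```bash
python3 st.py; python3 -c "
from h import *
snap('i')
e=observe()['eef_pos'];print(proj('side',[.485,-.297,.051]),proj('side',[e[0],e[1],.051]))
p=cv2.imread('pics/i_side.png');u,v=map(int,proj('side',[.485,-.297,.03]));cv2.imwrite('pics/i.png',cv2.resize(p[v-45:v+30,u-45:u+45],None,fx=8,fy=8,interpolation=cv2.INTER_CUBIC));print(u,v)
"
```

```text
11.97 [ 0.4837 -0.2829  0.0149] yaw_y 129.5 z [-0.001  0.001 -1.   ] q [-0.53  0.27 -0.32  0.99  0.   -1.22] F [-0.9 -0.   1.1] T [ 0.01 -0.02 -0.  ] 0.04 0.0
(np.float64(279.30011401602127), np.float64(142.883407136781)) (np.float64(277.6431859511862), np.float64(144.64825065356698))
279 148
```

View pics/i.png

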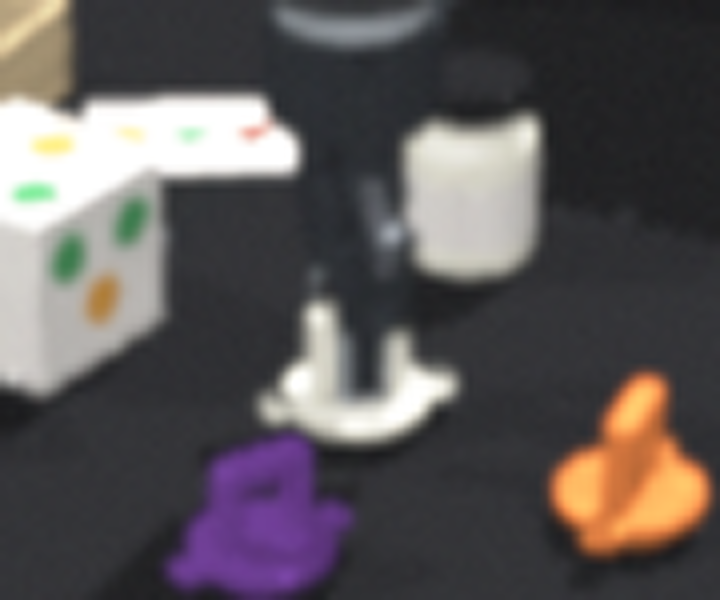

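The fingers straddle the bar but sit about 1.4 cm short in y, because the arm lagged behind a faster row. I'll correct that and close.

arm_command(increments=[0.1, -0.7, 0, 2.9, 4, 0.1, -0.7, 0, 0, 4, 0, 0, 0, 0, 4])

```text
t: 12.45
eef_pos: [0.4866, -0.2981, 0.0161]
orientation: [-1.133, 2.929, -0.002]
contact_force: [0.0, -0.1, 0.4]
gripper_width: 0.04
finger_force: 0.0
```

```bash
python3 st.py; python3 -c "
from h import *
f,d=capture('side');X=cloud('side',d);e=observe()['eef_pos'];c=np.array([e[0]-.67*.027,e[1]+.74*.027])
m=(np.hypot(X[...,0]-c[0],X[...,1]-c[1])<.02)&(f.max(2)<130)&(X[...,2]>.02)
P=X[m];print(m.sum(),np.percentile(P[:,2],[0,2,5,10,50]))
for z in(.03,.037,.044):print(z,proj('side',[c[0],c[1],z]))
u,v=map(int,proj('side',[c[0],c[1],.037]))
for w in range(v-5,v+8):print(w,f[w,u-3:u+4].max(1),(X[w,u]*1000).round())
"
```

```text
12.45 [ 0.4866 -0.2981  0.0161] yaw_y 132.3 z [ 0.001 -0.001 -1.   ] q [-0.55  0.28 -0.3   0.99  0.   -1.29] F [ 0.  -0.1  0.4] T [0.08 0.01 0.01] 0.04 0.0
705 [0.039424   0.05352969 0.07726004 0.11717395 0.23567525]
0.03 (np.float64(281.13669720334985), np.float64(151.7967902674461))
0.037 (np.float64(281.158805068946), np.float64(150.0419413383961))
0.044 (np.float64(281.1810184779923), np.float64(148.27871472087742))
145 [138 107  65  51  61 108 145] [ 466. -271.   61.]
146 [141 108  66  50  61 106 144] [ 463. -265.   61.]
147 [161 111  67  50  60 107 148] [ 464. -268.   55.]
148 [173 112  68  53  65 113 165] [ 465. -271.   50.]
149 [172 119  80  74  88 132 200] [ 466. -271.   45.]
150 [208 161 128 125 136 167 228] [ 467. -274.   39.]
151 [244 224 183 173 178 205 244] [ 471. -283.   30.]
152 [250 240 211 194 200 231 252] [ 477. -296.   17.]
153 [238 226 215 215 229 250 254] [ 474. -288.   18.]
154 [228 225 226 235 249 254 254] [ 474. -288.   14.]
155 [226 225 227 240 251 250 239] [ 469. -278.   17.]
156 [217 216 215 221 225 207 168] [ 467. -275.   15.]
157 [175 175 172 165 147 118  89] [ 466. -273.   12.]
```

arm_command(increments=[0, 0, 0, 0, 1, 0, 0, 0, 0, 1, 0, 0, 0, 0, 1, 0, 0, 0, 0, 1, 0, 0, 0, 0, 1, 0, 0, 0.3, 0, 1, 0, 0, 3, 0, 1, 0, 0, 4, 0, 1, 0, 0, 4, 0, 1, 0, 0, 2, 0, 1], squeeze=70)

```text
t: 13.75
eef_pos: [0.4866, -0.2979, 0.1504]
orientation: [-1.135, 2.928, -0.003]
contact_force: [-0.2, -0.4, -1.8]
gripper_width: 0.0129
finger_force: 68.5
```

```bash
python3 st.py
```

```text
13.75 [ 0.4866 -0.2979  0.1504] yaw_y 132.37 z [ 0.002 -0.001 -1.   ] q [-0.55  0.22 -0.08  1.27 -0.   -1.29] F [-0.2 -0.4 -1.8] T [-0.01  0.    0.02] 0.0129 68.5
```

arm_command(increments=[1.2, 4, 0, -2.3, 1, 1.2, 4, 0, -2.3, 1, 1.2, 4, 0, -2.3, 1, 1.2, 4, 0, -2.3, 1, 1.2, 4, 0, -2.3, 1, 1.2, 4, 0, -2.3, 1, 1.2, 4, 0, -2.3, 1, 1.2, 4, 0, -2.3, 1, 1, 4.2, 0, -2.2, 1, 0, 0, 0, 0, 1])

```text
t: 15.0
eef_pos: [0.5922, 0.0671, 0.1474]
orientation: [0.599, -3.083, -0.001]
contact_force: [0.0, 0.5, -1.0]
gripper_width: 0.0132
finger_force: 68.6
```

arm_command(increments=[0, 0, -2, 0, 1, 0, 0, -2, 0, 1, 0, 0, 0, 0, 1])

```text
t: 15.38
eef_pos: [0.5904, 0.0636, 0.1064]
orientation: [0.592, -3.081, 0.0]
contact_force: [-0.8, 0.0, -1.2]
gripper_width: 0.0132
finger_force: 68.5
```

```bash
python3 st.py; python3 -c "
from h import *
snap('k');e=observe()['eef_pos'];print('mill',proj('side',[.5925,.064,.094]),'eef',proj('side',[e[0],e[1],.094]))
g=lambda i:cv2.resize(i,(400,400),interpolation=cv2.INTER_CUBIC)
cv2.imwrite('pics/k.png',np.hstack([g(cv2.imread('pics/k_side.png')[130:220,150:240]),g(cv2.imread('pics/k_top.png')[90:170,190:270])]))
"
```

```text
15.38 [0.5904 0.0636 0.1064] yaw_y 111.74 z [-0.004 -0.001 -1.   ] q [ 0.11  0.28 -0.09  1.2  -0.   -0.27] F [-0.8  0.  -1.2] T [ 0.05 -0.05 -0.04] 0.0132 68.5
mill (np.float64(193.02872061114957), np.float64(176.42646512487715)) eef (np.float64(193.2125918643677), np.float64(176.4644836085304))
```

View pics/k.png

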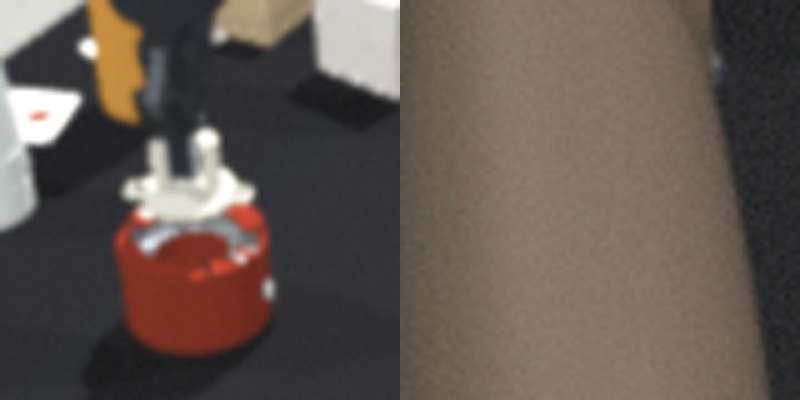

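```bash
python3 -c "
from h import *
def load(t):
  f=np.load(t+'_side.npz');p=f['p'];return p,cv2.cvtColor(p,cv2.COLOR_RGB2HSV).astype(int)
p,h=load('a')
m=((h[...,1]<90)&(h[...,2]>140)).astype(np.uint8);m[:170]=0;m[212:]=0;m[:,:172]=0;m[:,215:]=0
n,l,s,c=cv2.connectedComponentsWithStats(m)
for i in range(1,n): print('a white',s[i,4],c[i].round(1),ray('side',*c[i],.072).round(4))
for t in('a','k'):
  p,h=load(t);r=(h[...,1]>130)&((h[...,0]<9)|(h[...,0]>172));r[:165]=0;r[215:]=0;r[:,:165]=0;r[:,225:]=0
  print(t,'red rows',[(v,np.where(r[v])[0].min(),np.where(r[v])[0].max()) for v in (188,192,196,200)])
p,h=load('k');z=observe()['eef_pos'][2]-.016+.013
w=((h[...,1]<70)&(h[...,2]>120)).astype(np.uint8);w[:150]=0;w[182:]=0;w[:,:174]=0;w[:,212:]=0
n,l,s,c=cv2.connectedComponentsWithStats(w);i=1+s[1:,4].argmax();w=l==i
for v in range(156,183):
  u=np.where(w[v])[0]; print(v,u.min() if len(u) else '',u.max() if len(u) else '',end=' | ')
"
```

```text
a white 12 [182.2 177.5] [0.6394 0.0576 0.072 ]
a white 63 [200.8 183.3] [0.5712 0.0575 0.072 ]
a white 31 [184.8 183.5] [0.6133 0.0805 0.072 ]
a white 6 [209.7 194.5] [0.5161 0.0938 0.072 ]
a red rows [(188, np.int64(176), np.int64(209)), (192, np.int64(177), np.int64(208)), (196, np.int64(178), np.int64(208)), (200, np.int64(178), np.int64(210))]
k red rows [(188, np.int64(177), np.int64(209)), (192, np.int64(177), np.int64(208)), (196, np.int64(178), np.int64(208)), (200, np.int64(178), np.int64(210))]
156   | 157   | 158   | 159 194 198 | 160 193 198 | 161 185 199 | 162 184 198 | 163 183 198 | 164 183 198 | 165 183 199 | 166 183 199 | 167 184 200 | 168 184 201 | 169 183 202 | 170 179 203 | 171 178 205 | 172 178 206 | 173 178 206 | 174 178 206 | 175 181 206 | 176 181 201 | 177 181 200 | 178 182 200 | 179 184 201 | 180 184 202 | 181 183 203 | 182   |
```

arm_command(increments=[0, 0, -1.5, 0, 1, 0, 0, -1, 0, 1, 0, 0, -0.3, 0, 1, 0, 0, -0.3, 0, 1, 0, 0, 0, 0, 1])

```text
t: 16.1
eef_pos: [0.592, 0.0647, 0.0772]
orientation: [0.594, -3.085, -0.0]
contact_force: [0.5, 0.1, -1.7]
gripper_width: 0.0129
finger_force: 68.6
```

```bash
python3 st.py
```

```text
16.1 [0.592  0.0647 0.0772] yaw_y 111.78 z [-0.  0. -1.] q [ 0.11  0.29 -0.14  1.14  0.   -0.27] F [ 0.5  0.1 -1.7] T [-0.01  0.04 -0.02] 0.0129 68.6
```

arm_command(increments=[0, 0, -0.2, 0, 1, 0, 0, -0.2, 0, 1, 0, 0, -0.2, 0, 1, 0, 0, 0, 0, 1])

```text
t: 16.6
eef_pos: [0.5919, 0.0646, 0.071]
orientation: [0.593, -3.085, -0.0]
contact_force: [-0.3, -1.0, -1.4]
gripper_width: 0.0126
finger_force: 68.6
```

```bash
python3 st.py
```

```text
16.6 [0.5919 0.0646 0.071 ] yaw_y 111.78 z [-0. -0. -1.] q [ 0.11  0.29 -0.15  1.12 -0.   -0.27] F [-0.3 -1.  -1.4] T [0.02 0.07 0.03] 0.0126 68.6
```

arm_command(increments=[0, 0, -0.2, 0, 1, 0, 0, -0.15, 0, 1, 0, 0, -0.1, 0, 1, 0, 0, 0, 0, 1])

```text
t: 17.1
eef_pos: [0.5919, 0.0646, 0.0666]
orientation: [0.593, -3.085, 0.0]
contact_force: [0.3, 0.1, -1.8]
gripper_width: 0.0128
finger_force: 68.6
```

```bash
python3 st.py
```

```text
17.1 [0.5919 0.0646 0.0666] yaw_y 111.78 z [-0. -0. -1.] q [ 0.11  0.3  -0.16  1.11 -0.   -0.27] F [ 0.3  0.1 -1.8] T [ 0.01  0.03 -0.01] 0.0128 68.6
```

arm_command(increments=[0, 0, -0.1, 0, 1, 0, 0, -0.1, 0, 1, 0, 0, 0, 0, 1])

```text
t: 17.48
eef_pos: [0.5921, 0.0647, 0.0655]
orientation: [-0.593, 3.084, -0.0]
contact_force: [-1.8, -0.2, 4.2]
gripper_width: 0.0128
finger_force: 69.3
```

```bash
python3 st.py
```

```text
17.48 [0.5921 0.0647 0.0655] yaw_y 111.78 z [ 0.001  0.    -1.   ] q [ 0.11  0.3  -0.16  1.11  0.   -0.27] F [-1.8 -0.2  4.2] T [-0.05  0.45  0.01] 0.0128 69.3
```

arm_command(increments=[0, 0, -0.1, 0, 1, 0, 0, 0, 0, 1])

```text
t: 17.73
eef_pos: [0.5922, 0.0647, 0.0654]
orientation: [-0.593, 3.084, -0.0]
contact_force: [-4.4, 0.2, 10.2]
gripper_width: 0.0131
finger_force: 70.3
```

```bash
python3 st.py; python3 -c "
from h import *
snap('m')
cv2.imwrite('pics/m.png',cv2.resize(cv2.imread('pics/m_side.png')[140:215,145:245],(800,600),interpolation=cv2.INTER_CUBIC))"
```

```text
17.73 [0.5922 0.0647 0.0654] yaw_y 111.78 z [ 0.002  0.    -1.   ] q [ 0.11  0.3  -0.16  1.11  0.   -0.27] F [-4.4  0.2 10.2] T [-0.04  0.9   0.02] 0.0131 70.3
```

View pics/m.png

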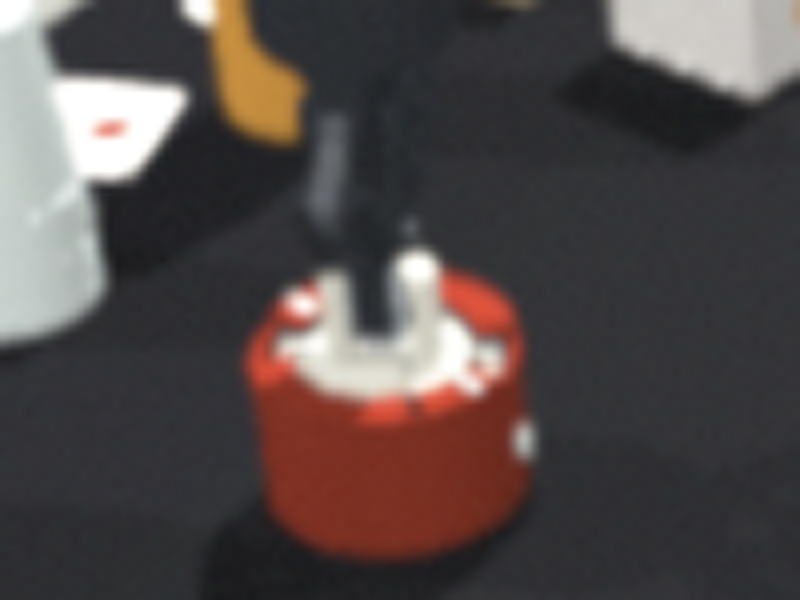

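The lid is seated: its disc is below the flange, both ears are in the gaps, and the origin is about 50 mm up. I'll ease the push and twist.

arm_command(increments=[0, 0, 0.1, 0, 1, 0, 0, 0, -3, 1, 0, 0, 0, -4, 1, 0, 0, 0, -4, 1, 0, 0, 0, -4, 1, 0, 0, 0, -4, 1, 0, 0, 0, -4, 1, 0, 0, 0, -4, 1, 0, 0, 0, 0, 1], squeeze=80)

```text
t: 18.95
eef_pos: [0.5922, 0.0652, 0.0655]
orientation: [0.143, 3.138, 0.002]
contact_force: [-1.5, 1.3, 5.9]
gripper_width: 0.0125
finger_force: 78.3
```

```bash
python3 st.py
```

```text
18.95 [0.5922 0.0652 0.0655] yaw_y 84.78 z [ 0.001  0.001 -1.   ] q [ 0.11  0.3  -0.16  1.11  0.    0.2 ] F [-1.5  1.3  5.9] T [0.28 0.46 0.16] 0.0125 78.3
```

arm_command(increments=[0, 0, 0, -3, 1, 0, 0, 0, -2.5, 1, 0, 0, 0, 0, 1, 0, 0, 0, 0, 1])

```text
t: 19.45
eef_pos: [0.5922, 0.0654, 0.0654]
orientation: [0.292, 3.127, 0.003]
contact_force: [-2.1, 3.1, 5.1]
gripper_width: 0.013
finger_force: 78.3
```

```bash
python3 st.py; python3 -c "
from h import *
T=[]
for i in range(4):
  p,d=capture('side');T.append(observe()['torque'][2])
print(np.round(T,3))
cv2.imwrite('pics/n.png',cv2.resize(p[150:210,150:230,::-1],(800,600),interpolation=cv2.INTER_CUBIC))"
```

```text
19.45 [0.5922 0.0654 0.0654] yaw_y 79.33 z [ 0.001  0.002 -1.   ] q [ 0.11  0.3  -0.16  1.11  0.    0.3 ] F [-2.1  3.1  5.1] T [0.41 0.49 0.15] 0.013 78.3
[0.159 0.127 0.206 0.121]
```

View pics/n.png

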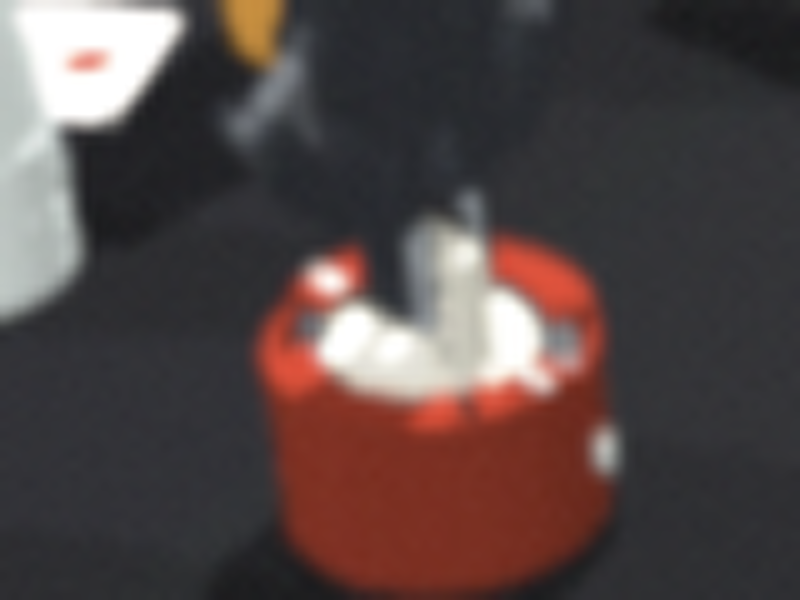

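The mill's gaps, at (310,325) and (560,335), are empty of ears. The lid sits low under the flange, turned to the white mark (yaw −10.7°, mark −9.8°). It is held at 78 N against the spring.

```bash
python3 -c "
from plant import *
print(finish_job())"
```

```text
the job is handed in; nothing more can be done
None
```

The job is handed in at about 20 s: the rust puck is in the mill well, the mustard puck is in the bowl, and the lid is fully seated, twisted about 0.57 rad to the white mark and still gripped against its spring; no verdict was returned.

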